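# Seal the last sample tube and pack it

## Task

The last sample tube stands in the slanted rack with its snap cap still up in the raised, venting position. With the tube in the rack, press that cap down until it clicks fully home; then draw the tube out and stand it upright on the floor of the one free bay in the sample box, setting it down rather than dropping it. Leave the two closed spare tubes, the bottles already packed and the glassware on the bench where they are.

Things in the scene. Friction and masses are not known exactly. Their poses are not given: they have to be found in the camera images.
- tube: The sample tube to seal and pack, the one whose cap is raised (white neck bare below it): white plastic, flat foot, 29 mm in diameter, 0.05 to 0.1 kg, blue ribbed snap cap. Origin: centre of the foot; z runs up its axis. Along z: collar 33 mm in diameter at 91 to 94.5 mm, cap 35 mm in diameter at 96 to 114 mm when home (12 mm higher when raised).
- tube_cap (a joint): Height of that tube's cap above home, m: about 0.012 raised (start), 0 home. Slides along the tube's z with a snap: up to about 14 N along the axis, greatest after 2 to 3 mm; past half-way (0.006) it snaps home and stays, let go sooner it springs back up. Pulling it up from home takes about as much, and it never comes off.
- tube_cap_top (a point): Centre of the flat top of that tube's cap (moves with the cap); z up along the tube's axis. The closed tube can be gripped by its cap, across the diameter, with 25 N or more, and lifted by it.
- spare_a: Spare tube, the same kind, with its cap already home, standing in the same rack. Origin and axes as for the sample tube. Stays where it is.
- spare_b: The other spare tube, the same, cap home. Stays where it is.
- rack: Slanted steel tube rack fixed to the bench, 225 mm long (its y), with a row of 5 holes at y = -84, -42, 0, 42, 84 mm; the three tubes stand at -84, 0, 84 in any order. Origin: centre of its underside; z up. Tubes lean 35 degrees from vertical, caps towards the rack's -x: their axis is (-0.574, 0, 0.819) in this frame.
- rack_hole (a point): Centre of the rack's middle hole, at the top of the perforated plate; z along the tubes' axis. Holes are 33 mm wide in a plate 58 to 62 mm up a tube's axis from its foot, which rests in a channel about 21 mm above the bench. A tube is drawn about 65 mm along its axis to leave the rack.
- box: Open grey plastic sample box standing loose on the bench (about 0.5 kg), 128 x 92 mm outside (x, y) and 62 mm tall, walls and floor 4 mm thick, any yaw. Origin: centre of its underside.
- free_bay (a point): Centre of the floor of the free bay, in the corner of the box at its +x, +y side (40, 21, 4 mm from the box's origin); axes as the box's. The free space is about 41 mm along x and 44 mm along y, between two box walls, the jar (on its -x side) and bottle_b (on its -y side).
- flask: Packed white rectangular bottle, 37 x 78 mm, 72 mm tall over its screw cap, in the box. Origin: centre of its underside.
- bottle_a: Packed white square bottle, 37 x 37 mm, 70 mm tall, in the box. Origin: centre of its underside.
- bottle_b: The other packed white square bottle, the same size, in the box, beside the free bay. Origin: centre of its underside.
- jar: Packed amber glass jar with a black lid, 37 mm in diameter, 60 mm tall, in the box, beside the free bay. Origin: centre of its underside.
- reagent: Amber glass reagent bottle on the bench, 68 mm in diameter, 135 mm tall. Origin: centre of its underside. Not needed.
- beaker: Glass beaker on the bench, 66 mm in diameter, 85 mm tall. Origin: centre of its underside. Not needed.
There are look-alikes about, which are no part of the job. What is shaped like the tube but purple is not meant.

How it is judged:
On the way, in this order (a step that is already met when the one before it is completed fails the run):
1. the sample tube's cap is pressed home while the tube is in its place in the rack (value of joint tube_cap below 0.0015 m and distance of tube from where it was at the start of the episode below 0.012 m), for 0.3 s.
2. the sealed tube is drawn out of the rack (value of joint tube_cap below 0.0015 m and distance of tube from where it was at the start of the episode above 0.08 m), for 0.1 s.
At the end, for the whole second after the job is handed in: Cap within 1.5 mm of home; the tube at rest in the free bay, foot within 15 mm of its centre and 5 mm of its floor, upright within 7 degrees; packed bottles upright; they and the bench glassware within 30 mm, and the spare tubes within 20 mm, of where they started (value of joint tube_cap below 0.0015 m and horizontal distance between tube and free_bay below 0.015 m and z of tube in the frame of free_bay below 0.005 m and angle between tube's own z axis and vertical below 0.12 rad and linear speed of tube below 0.02 m/s and angle between each of flask, bottle_a, bottle_b, jar's own z axis and vertical below 0.15 rad and distance of each of spare_a, spare_b from where it was at the start of the episode below 0.02 m and distance of each of flask, bottle_a, bottle_b, jar, reagent, beaker from where it was at the start of the episode below 0.03 m); the robot touches nothing.
It fails at once if a spare tube is shifted by more than 20 mm (distance of any of spare_a, spare_b from where it was at the start of the episode above 0.02 m).
It fails at once if a packed bottle, the reagent bottle or the beaker is shifted by more than 30 mm (distance of any of flask, bottle_a, bottle_b, jar, reagent, beaker from where it was at the start of the episode above 0.03 m).
It fails at once if the tube is dropped: let go over the box with its foot more than 20 mm above the bay's floor (horizontal distance between tube and free_bay below 0.06 m and z of tube in the frame of free_bay above 0.02 m and contact force between the fingers and tube below 0.05 N).
It also fails if it takes over 54 s, if anything falls off the work surface, if the arm or the gripper's body presses on something with over 40 N, if the wrist force passes 120 N, or if a joint passes its speed limit or range.

## Robot

A 7-joint arm with a two-finger parallel gripper is mounted at the origin on the work surface. World frame = base frame: x ahead of the robot, y to its left, z up, the work surface at z = 0. Lengths are in m, angles in rad, forces in N, time in s.
With the tool pointing down it reaches from about 0.4 to 0.85 m from the base axis. Payload 4.5 kg.
Tool frame: the origin (TCP) lies at the very end of the fingers, on their centre line; the grasp point (between the pads) lies 19 mm behind it; z points along the fingers, y is the line along which they close (so a half turn about z gives the same grasp; the last joint's range is limited). The gripper opens to 88 mm and grips with 3 to 60 N. Pads are 18 mm wide; open, the fingers measure 123 mm over their backs; the gripper's body (75 mm by 187 mm) begins 45 mm behind the grasp point.
Start: joints at [1.195, 0.689, -0.195, 1.565, 0.157, 0.902, -0.215], TCP at [0.249, -0.573, 0.239] pointing down, gripper open.
Joint ranges: [-3.01, 3.01], [-0.46, 2.08], [-1.47, 1.51], [0.13, 2.56], [-1, 4.14], [0.04, 2.09], [-2.66, 2.66]. Speed limits (rad/s): [2.57, 2.57, 3.14, 3.14, 3.14, 3.14, 3.14].

## Interface

Orientations are given as a unit quaternion [x, y, z, w].
In Python, from plant import r gives the robot as it stands. The module is installed in compiled form; this text tells all that it offers.
- The arm moves only by the shell command python3 -m pendant 'ROWS' [FORCE]. ROWS is JSON, one flat list of numbers, 7 for each row, row after row: the opening, from 0 (shut) to 1 (fully open), then the shift along the tool's x, y, z scaled (see below), then the turn, a rotation vector about the tool's x, y, z scaled (see below). A call has 1 to 12 rows; each row is the pose to reach, as a shift and turn from the pose commanded when the call began, along the tool's axes at that moment; what a row does not reach only later rows make up. The controller multiplies each number of a shift by 0.15 m and each number of a turn by pi/2 rad. A row lasts 1/10 s, in which the tool goes at most 50 mm and 8.59 degrees, less where a joint would pass 70% of its speed; a pose out of reach is approached as far as the arm can. A call with a number of a shift or a turn outside -1 to 1 is refused whole. A call with a gripper value outside its range is refused whole. The fingers move at their own pace and stop on an object; FORCE is the grip in N (left out, the last holds). Time passes only in rows, so rows that repeat a pose let the fingers close. It gives the time, the measured TCP pose, the force, the opening and the grip force at its end, in the units of the state.
- r.get_state(): the state, without advancing time (a new reading comes with each control period).
- r.snapshot(name): name is "scene" or "side" or "wrist"; returns a dict with "img" (400x640x3 uint8, red, green, blue), "mtx" (3x3 intrinsics, pixels), "k1" (the pictures are not rectified: a ray, as slopes to the right and down, at radius r is drawn at 1 + k1 r^2 times it, then the intrinsics apply), "cam_to_world" (4x4, takes a point from camera to world coordinates). Camera axes: x right, y up, looking along -z (the intrinsics and any distortion apply to the point x, -y, -z); pixel columns grow to the right and rows downward; lengths in m; the calibration is good to about 2 mm. A picture is of the moment at which its call begins. There is no depth.
- r.finish_job(): hands the job in; it is judged then, once.
The state is a dict: "clock": time; "q": joint angles; "qd": joint speeds; "joint_torque": joint torques, N m; "tool_pos": TCP position; "eef_rot": TCP orientation; "contact_force": force on the tool from outside, world axes, zero at the start; "moment": the same for the moment, N m; "opening": opening from 0.0 (shut) to 1.0 (fully open); "finger_force": force on a finger pad.
Only numpy, scipy, OpenCV 4.12 (cv2) and the standard library are available. Lean on these libraries where they do the work, as an engineer would, in place of code of your own. Each camera call takes 0.05 s, during which the arm holds its last target. There are 200 camera calls.

## Working session

There is one attempt and no reset: what is moved stays moved. The work goes in short steps, Python scripts to look and compute and a shell command to move; the robot and the scene stay as the last step left them, time stands still between calls to the robot, and variables do not carry over. Pictures are saved under pics/ and viewed, at most 10 in all, crops included, and the job is handed in when it is done.

```bash
mkdir -p pics; cat > h.py <<'E'
import numpy as np, cv2
from plant import r
from scipy.spatial.transform import Rotation as R
def ray(s,u,v):
    K=s["mtx"];K=np.array(K);T=np.array(s["cam_to_world"])
    d=cv2.undistortPoints(np.array([[[u,v]]],float),K,np.array([s["k1"],0,0,0,0.]))[0,0]
    w=T[:3,:3]@np.array([d[0],-d[1],-1]);return T[:3,3],w/np.linalg.norm(w)
def onz(s,u,v,z):
    o,d=ray(s,u,v);return o+d*(z-o[2])/d[2]
def proj(s,P):
    T=np.linalg.inv(np.array(s["cam_to_world"]));p=T[:3,:3]@np.array(P)+T[:3,3]
    x=np.array([p[0],-p[1],-p[2]]);x=x/x[2]; q=x[:2]*(1+s["k1"]*(x[0]**2+x[1]**2))
    return (np.array(s["mtx"])@[q[0],q[1],1])[:2]
def tri(s1,p1,s2,p2):
    (a,d),(b,e)=ray(s1,*p1),ray(s2,*p2)
    t=np.linalg.lstsq(np.c_[d,-e],b-a,rcond=None)[0]
    P,Q=a+t[0]*d,b+t[1]*e;return (P+Q)/2,np.linalg.norm(P-Q)
E
python3 - <<'E'
from h import *
import pickle
S={n:r.snapshot(n) for n in("scene","side","wrist")}
pickle.dump(S,open("s0.pkl","wb"))
for n in S:
    cv2.imwrite(f"pics/{n}0.png",S[n]["img"][:,:,::-1]);T=np.array(S[n]["cam_to_world"]);print(n,T.round(3).tolist(),S[n]["k1"],np.array(S[n]["mtx"]).tolist())
s=r.get_state();print(s)
E
```

```text
scene [[-0.792, -0.413, 0.45, 0.996], [0.61, -0.545, 0.575, 0.574], [0.008, 0.73, 0.683, 0.76], [0.0, 0.0, 0.0, 1.0]] 0.038858483643638864 [[423.64058873866946, 0.0, 321.05658321068273], [0.0, 423.64058873866946, 199.46886656674002], [0.0, 0.0, 1.0]]
side [[0.984, 0.129, -0.124, 0.464], [-0.179, 0.748, -0.64, -0.516], [0.011, 0.651, 0.759, 0.751], [0.0, 0.0, 0.0, 1.0]] -0.040699939262119136 [[386.8049978964776, 0.0, 320.229336132926], [0.0, 386.8049978964776, 207.20188691895567], [0.0, 0.0, 1.0]]
wrist [[0.399, 0.884, 0.242, 0.311], [-0.917, 0.386, 0.104, -0.546], [-0.002, -0.263, 0.965, 0.383], [0.0, 0.0, 0.0, 1.0]] 0.019761264728262437 [[343.7277417549042, 0.0, 327.17006961686536], [0.0, 343.7277417549042, 198.54167962982737], [0.0, 0.0, 1.0]]
{'clock': 0.15, 'q': array([ 1.19480455,  0.68980421, -0.19456621,  1.56604562,  0.15732006,
        0.90251115, -0.21510761]), 'qd': array([-0.00126985, -0.00113885,  0.00140809, -0.00221661, -0.00099262,
        0.00078592,  0.00105365]), 'joint_torque': array([-6.43317017e-04, -5.27857840e+01, -1.26859166e+00, -1.53585863e+01,
       -5.25945006e-02,  3.93667826e-03,  9.13298595e-05]), 'tool_pos': array([ 0.24881194, -0.57284012,  0.23810308]), 'eef_rot': array([ 9.79072497e-01,  2.03510622e-01, -1.83706848e-04, -6.62125234e-04]), 'contact_force': array([-0.38330852, -0.61156985, -0.21528986]), 'moment': array([-0.01611063, -0.03281048, -0.02963538]), 'finger_force': 0.0, 'opening': 0.998021377133906}
```

View pics/scene0.png

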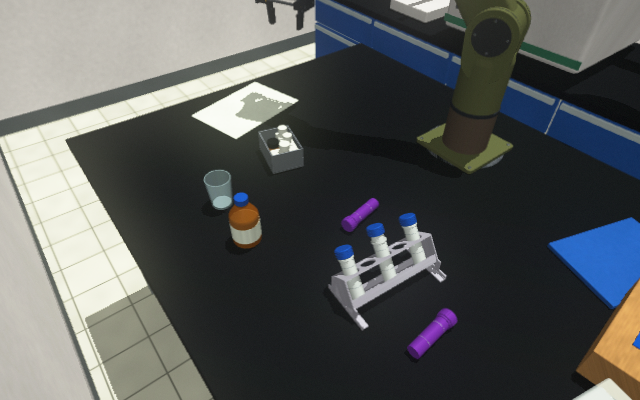

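View pics/side0.png

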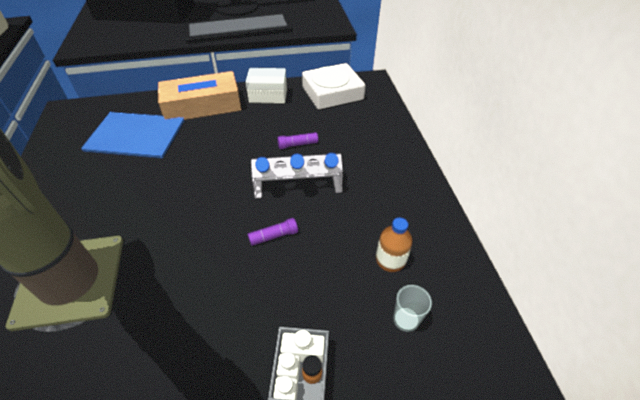

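The scene view shows the rack with three blue caps at (345,252), (376,229) and (408,219), the box at (281,150), the reagent bottle at (245,220) and the beaker at (218,190). The side view shows the caps at (262,165), (297,160) and (331,160), with the box cut off at the bottom edge near (300,365). I'll zoom in on these.

```bash
python3 - <<'E'
from h import *
import pickle
S=pickle.load(open("s0.pkl","rb"))
def c(n,x,y,w,h):return cv2.resize(S[n]["img"][y:y+h,x:x+w,::-1],(400,300),interpolation=cv2.INTER_CUBIC)
m=np.vstack([np.hstack([c("scene",325,205,132,99),c("side",237,135,132,99)]),np.hstack([c("scene",250,118,64,48),cv2.resize(S["wrist"]["img"][:,:,::-1],(400,300))])])
cv2.imwrite("pics/m.png",m)
for n in("scene","side"):
    b=cv2.cvtColor(S[n]["img"],cv2.COLOR_RGB2HSV);k=cv2.inRange(b,(100,150,60),(118,255,255))
    N,l,st,ce=cv2.connectedComponentsWithStats(k)
    print(n,[(ce[i].round(1).tolist(),st[i].tolist()) for i in range(1,N) if 30<st[i][4]<900])
E
```

```text
scene [([340.0, 34.5], [317, 23, 42, 21, 62]), ([332.1, 45.3], [321, 35, 27, 20, 251]), ([600.7, 116.8], [560, 100, 80, 34, 168]), ([240.4, 198.7], [233, 192, 15, 15, 176]), ([407.4, 219.0], [399, 213, 18, 13, 196]), ([375.0, 229.5], [366, 223, 19, 14, 210]), ([343.4, 251.6], [334, 244, 20, 16, 233]), ([637.0, 341.6], [633, 334, 7, 15, 61])]
side [([196.5, 85.4], [179, 81, 37, 10, 181]), ([296.6, 160.6], [291, 153, 13, 16, 156]), ([331.0, 159.8], [325, 153, 13, 15, 149]), ([261.9, 164.0], [256, 157, 13, 15, 157]), ([399.7, 224.4], [392, 217, 17, 16, 199])]
```

View pics/m.png

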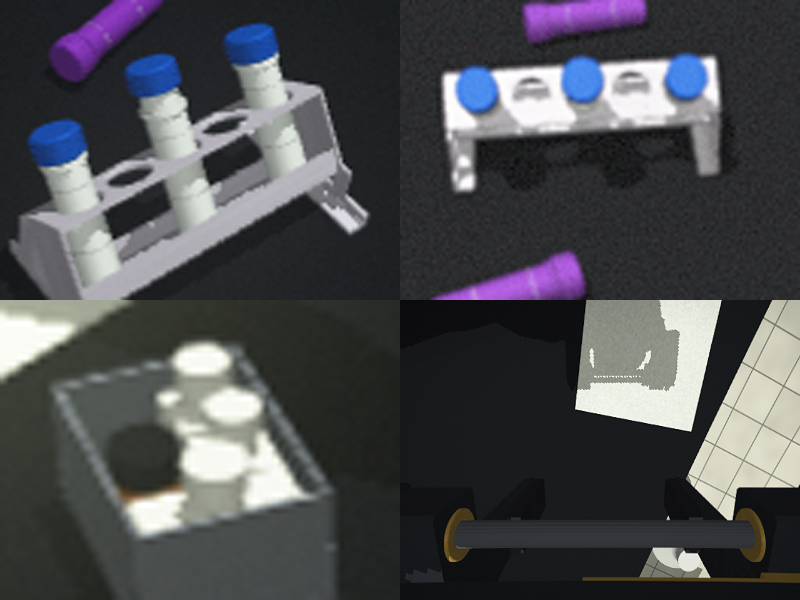

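The middle tube, with its cap at scene (375,229), has the longest bare neck. The box corners in the scene view are about (259,132), (288,125), (302,148) and (272,156), and the free bay is at the left corner beside the black-lidded jar. Next I'll triangulate.

```bash
python3 - <<'E'
from h import *
import pickle
S=pickle.load(open("s0.pkl","rb"))
a,b=S["scene"],S["side"]
C=[]
for p,q in [((343.4,251.6),(331,159.8)),((375,229.5),(296.6,160.6)),((407.4,219),(261.9,164))]:
    P,e=tri(a,p,b,q);C.append(P);print("cap",P.round(4),e.round(4))
C=np.array(C);m=(C[0]+C[2])/2;print("mid diff",C[1]-m,"len",np.linalg.norm(C[2]-C[0]))
u=C[2]-C[0];u[2]=0;u/=np.linalg.norm(u);n=np.cross([0,0,1],u)  
print("u",u,"n",n)
for uv in [(258.8,131.6),(288,125.5),(302.5,148.4),(272.4,155.6)]:print("box",onz(a,*uv,0.062).round(4))
for nm,uv,z in [("reagent",(240.4,198.7),.125),("beaker",(218,172),.085)]:print(nm,onz(a,*uv,z).round(3))
for nm,uv in [("jar s",(312,367)),]:print(nm,onz(b,*uv,.06).round(3))
print("jar scene",onz(a,250+143/6.25,118+145/6.25,.06).round(3))
E
```

```text
cap [0.6235 0.1719 0.1078] 0.0015
cap [0.539  0.1721 0.1177] 0.002
cap [0.4555 0.1852 0.1077] 0.0017
mid diff [-0.00048875 -0.0064597   0.00995242] len 0.1685243182340174
u [-0.9968782   0.07895482  0.        ] n [-0.07895482 -0.9968782   0.        ]
box [ 0.5051 -0.3511  0.062 ]
box [ 0.4195 -0.3267  0.062 ]
box [ 0.4517 -0.2088  0.062 ]
box [ 0.5358 -0.2312  0.062 ]
reagent [ 0.718 -0.07   0.125]
beaker [ 0.696 -0.229  0.085]
jar s [ 0.497 -0.293  0.06 ]
jar scene [ 0.497 -0.289  0.06 ]
```

```bash
cat > go.py <<'E'
from h import *
import sys
u=np.array([.99688,-.07895,0]);A=np.array([-.0453,-.572,.819]);A/=np.linalg.norm(A)
def fr(z,y=u):
    x=np.cross(y,z);x/=np.linalg.norm(x);return np.c_[x,np.cross(z,x),z]
O={"rack":fr(-A),"down":fr(np.array([0,0,-1.]))}
def go(p,o):
    s=r.get_state();M=R.from_quat(s["eef_rot"]);M0=M.as_matrix()
    Q=M0 if o=="same" else O[o]
    d=M0.T@(np.array(p)-s["tool_pos"])/.15;w=(M.inv()*R.from_matrix(Q)).as_rotvec()
    print("pos",s["tool_pos"].round(4),"q",s["q"].round(2),"F",s["contact_force"].round(1),"t",s["clock"])
    print("shift",d.round(3),"turn",(w/(np.pi/2)).round(3),"dist",np.linalg.norm(d)*.15,"deg",np.degrees(np.linalg.norm(w)))
if __name__=="__main__":go([float(v) for v in sys.argv[1:4]],sys.argv[4])
E
python3 go.py 0.48 -0.38 0.30 down; python3 go.py 0.365 -0.48 0.28 down
```

```text
pos [ 0.2488 -0.5728  0.2381] q [ 1.19  0.69 -0.19  1.57  0.16  0.9  -0.22] F [-0.4 -0.6 -0.2] t 0.15
shift [ 1.926 -0.565 -0.412] turn [-0.001 -0.    -0.689] dist 0.3073539689603399 deg 61.98717926642608
pos [ 0.2488 -0.5728  0.2381] q [ 1.19  0.69 -0.19  1.57  0.16  0.9  -0.22] F [-0.4 -0.6 -0.2] t 0.15
shift [ 0.957 -0.259 -0.279] turn [-0.001 -0.    -0.689] dist 0.15451312659367017 deg 61.98717926642608
```

```bash
python3 -m pendant '[0,0.25,-0.06,-0.1,0,0,-0.09, 0,0.5,-0.13,-0.2,0,0,-0.18, 0,0.75,-0.2,-0.28,0,0,-0.27, 0,0.96,-0.26,-0.28,0,0,-0.36, 0,0.96,-0.26,-0.28,0,0,-0.45, 0,0.96,-0.26,-0.28,0,0,-0.54, 0,0.96,-0.26,-0.28,0,0,-0.63, 0,0.96,-0.26,-0.28,0,0,-0.69, 0,0.96,-0.26,-0.28,0,0,-0.69]'; python3 go.py 0.48 -0.38 0.30 down
```

```text
clock: 1.05
tool_pos: [0.3652, -0.4801, 0.2803]
eef_rot: [0.734, 0.679, 0.0, -0.0]
contact_force: [-0.0, -0.5, -0.6]
opening: 0.205
finger_force: 0.0
pos [ 0.3652 -0.4801  0.2803] q [ 1.13  0.65 -0.5   1.57  0.35  1.01  0.45] F [-0.  -0.5 -0.6] t 1.05
shift [ 0.724  0.712 -0.131] turn [-0.    -0.     0.001] dist 0.15353823889044052 deg 0.1192400231428133
```

```bash
python3 -m pendant '[0,0.2,0.2,-0.04,0,0,0, 0,0.4,0.4,-0.08,0,0,0, 0,0.6,0.6,-0.12,0,0,0, 0,0.72,0.71,-0.13,0,0,0, 0,0.72,0.71,-0.13,0,0,0, 0,0.72,0.71,-0.13,0,0,0]'; python3 - <<'E'
from h import *
import pickle
s=r.snapshot("wrist");pickle.dump(s,open("w1.pkl","wb"));cv2.imwrite("pics/w1.png",s["img"][:,:,::-1])
E
python3 go.py 0.5 -0.25 0.32 down
```

```text
clock: 1.65
tool_pos: [0.4797, -0.3808, 0.3]
eef_rot: [0.734, 0.679, -0.001, -0.0]
contact_force: [-0.2, -1.2, -0.4]
opening: 0.005
finger_force: 0.0
pos [ 0.4788 -0.3818  0.2998] q [ 0.87  0.64 -0.5   1.52  0.33  1.07  0.22] F [-0.5 -0.4 -0.7] t 1.7
shift [ 0.887  0.071 -0.135] turn [-0.001  0.001 -0.001] dist 0.13503428390704056 deg 0.12319252729204892
```

View pics/w1.png

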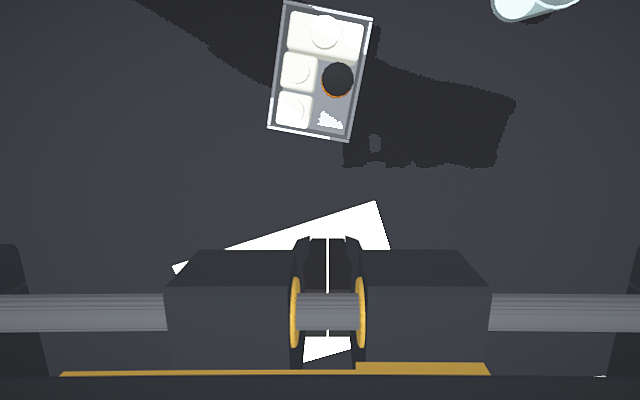

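The wrist view shows the box rim with corners at (287,1), (373,18), (349,142) and (267,128), the jar at (337,80) and the free bay at about (331,117).

```bash
python3 - <<'E'
from h import *
import pickle
s=pickle.load(open("w1.pkl","rb"))
P=np.array([onz(s,*p,.062) for p in[(287,1),(373,18),(349,142),(267,128)]]);print(P.round(4))
c=P.mean(0);x=(P[2]+P[3]-P[0]-P[1])[:2];print(np.linalg.norm(x)/2);x/=np.linalg.norm(x);y=np.array([-x[1],x[0]])
print("len y",(P[1]+P[2]-P[0]-P[3])[:2]@y/2,"c",c,"x",x,"bay",c[:2]+.04*x+.021*y)
print("jar",onz(s,337,77,.06).round(4),"expected",c[:2]+.021*y)
E
python3 go.py 0.51 -0.24 0.32 down
```

```text
[[ 0.4527 -0.2123  0.062 ]
 [ 0.5373 -0.2341  0.062 ]
 [ 0.5059 -0.3555  0.062 ]
 [ 0.4174 -0.3334  0.062 ]]
0.1257879456140586
len y 0.08925318168889117 c [ 0.47832776 -0.28381442  0.062     ] x [-0.2652703  -0.96417408] bay [ 0.4879646  -0.32795206]
jar [ 0.4974 -0.2867  0.06  ] expected [ 0.49857541 -0.28938509]
pos [ 0.4788 -0.3818  0.2998] q [ 0.87  0.64 -0.5   1.52  0.33  1.07  0.22] F [-0.5 -0.4 -0.7] t 1.7
shift [ 0.959  0.132 -0.136] turn [-0.001  0.001 -0.001] dist 0.14661082567729544 deg 0.12319252729204892
```

```bash
python3 -m pendant '[0,0.25,0.03,-0.04,0,0,0, 0,0.5,0.06,-0.08,0,0,0, 0,0.75,0.1,-0.12,0,0,0, 0,0.96,0.13,-0.13,0,0,0, 0,0.96,0.13,-0.13,0,0,0]';python3 -m pendant '[0,0.25,0.03,0,0,0,0, 0,0.5,0.06,0,0,0,0, 0,0.75,0.1,0,0,0,0, 0,0.96,0.13,0,0,0,0, 0,0.96,0.13,0,0,0,0]'; python3 go.py 0.533 0.03 0.26 rack;python3 go.py 0.533 0.098 0.224 rack
```

```text
clock: 2.2
tool_pos: [0.5113, -0.2347, 0.3205]
eef_rot: [0.732, 0.681, 0.001, -0.0]
contact_force: [-0.0, 0.1, 0.6]
opening: 0.005
finger_force: 0.0
clock: 2.7
tool_pos: [0.5417, -0.0932, 0.3199]
eef_rot: [0.732, 0.681, 0.001, -0.001]
contact_force: [-0.1, -0.0, -0.3]
opening: 0.004
finger_force: 0.0
pos [ 0.5417 -0.0932  0.3199] q [ 0.41  0.53 -0.52  1.68  0.3   1.02 -0.29] F [-0.1 -0.  -0.3] t 2.7
shift [ 0.814 -0.118  0.401] turn [-0.001  0.388  0.004] dist 0.13726640717114366 deg 34.88212059271972
pos [ 0.5417 -0.0932  0.3199] q [ 0.41  0.53 -0.52  1.68  0.3   1.02 -0.29] F [-0.1 -0.  -0.3] t 2.7
shift [ 1.266 -0.151  0.642] turn [-0.001  0.388  0.004] dist 0.21408040351590696 deg 34.88212059271972
```

```bash
python3 -m pendant '[0,0.2,-0.03,0.1,0,0.08,0, 0,0.4,-0.06,0.2,0,0.16,0, 0,0.6,-0.09,0.3,0,0.24,0, 0,0.81,-0.12,0.4,0,0.32,0, 0,0.81,-0.12,0.4,0,0.388,0, 0,0.81,-0.12,0.4,0,0.388,0.004, 0,0.81,-0.12,0.4,0,0.388,0.004]';python3 go.py 0.533 0.098 0.224 rack
```

```text
clock: 3.4
tool_pos: [0.5329, 0.0232, 0.259]
eef_rot: [0.704, 0.644, 0.219, -0.203]
contact_force: [-0.2, -0.8, 0.9]
opening: 0.005
finger_force: 0.0
pos [0.5329 0.0232 0.259 ] q [ 0.71  0.76 -0.86  1.84 -0.08  0.71 -0.  ] F [-0.2 -0.8  0.9] t 3.4
shift [ 0.275 -0.042  0.475] turn [ 0.002  0.003 -0.006] dist 0.08255958190789199 deg 0.5985087089509655
```

```bash
python3 -m pendant '[0,0.14,-0.02,0.24,0,0,0, 0,0.275,-0.042,0.475,0.002,0.003,-0.006, 0,0.275,-0.042,0.475,0.002,0.003,-0.006, 0,0.275,-0.042,0.475,0.002,0.003,-0.006]';python3 go.py 0.536 0.1326 0.174 rack
python3 - <<'E'
from h import *
import pickle
s={n:r.snapshot(n) for n in("wrist","scene","side")};pickle.dump(s,open("w2.pkl","wb"))
for n in s:
    b=cv2.cvtColor(s[n]["img"],cv2.COLOR_RGB2HSV);k=cv2.inRange(b,(100,150,60),(118,255,255))
    N,l,st,ce=cv2.connectedComponentsWithStats(k)
    print(n,[(ce[i].round(1).tolist(),st[i].tolist()) for i in range(1,N) if 80<st[i][4]<9000])
x=np.hstack([s["wrist"]["img"][:,:,::-1],np.zeros((400,160,3),np.uint8)])
for i,(n,a,b) in enumerate([("scene",310,160),("side",230,100)]):
    x[i*200:i*200+200,640:]=s[n]["img"][b:b+100,a:a+80,::-1].repeat(2,0).repeat(2,1)
cv2.imwrite("pics/w2.png",x)
E
```

```text
clock: 3.8
tool_pos: [0.5326, 0.102, 0.2258]
eef_rot: [0.697, 0.65, 0.221, -0.204]
contact_force: [0.1, -0.4, 1.0]
opening: 0.005
finger_force: 0.0
pos [0.5326 0.102  0.2258] q [ 0.56  0.79 -0.84  1.92 -0.09  0.53 -0.07] F [ 0.1 -0.4  1. ] t 3.8
shift [-0.03   0.007  0.4  ] turn [-0.001 -0.001  0.006] dist 0.06023656626050787 deg 0.5193339315888059
wrist [([35.3, 39.6], [0, 0, 95, 97, 6275]), ([229.0, 192.9], [206, 171, 46, 44, 1529]), ([425.8, 194.7], [404, 173, 45, 44, 1533]), ([327.5, 198.0], [306, 175, 44, 46, 1556])]
scene [([399.1, 49.0], [334, 10, 128, 79, 2981]), ([527.6, 108.1], [500, 78, 60, 55, 1515]), ([600.9, 116.9], [560, 100, 80, 34, 168]), ([596.7, 142.4], [547, 109, 93, 71, 2921]), ([240.4, 198.7], [233, 192, 15, 15, 176]), ([407.4, 219.0], [399, 213, 18, 13, 195]), ([603.8, 258.0], [547, 217, 93, 92, 5025]), ([375.0, 229.5], [366, 223, 19, 14, 211]), ([343.4, 251.6], [334, 244, 20, 16, 232])]
side [([69.2, 65.6], [5, 0, 199, 150, 6624]), ([360.1, 33.3], [330, 0, 50, 72, 2007]), ([196.3, 85.4], [179, 81, 37, 10, 183]), ([133.2, 134.6], [82, 112, 102, 46, 3226]), ([296.6, 160.6], [291, 153, 13, 16, 157]), ([331.0, 159.8], [325, 153, 13, 15, 148]), ([261.9, 164.0], [256, 157, 13, 15, 156]), ([399.6, 224.5], [392, 217, 17, 16, 198])]
```

View pics/w2.png

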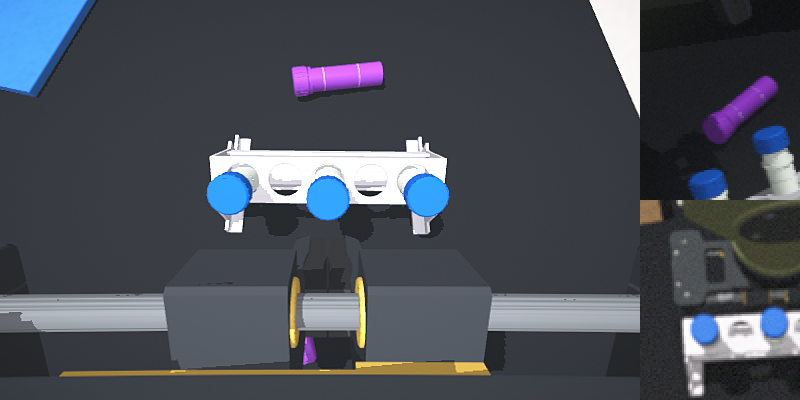

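The wrist view shows the middle (raised) cap at (327,198), with the spares at (229,193) and (426,195). The fingers point at the rack from above, in line with the middle hole.

```bash
python3 - <<'E'
from go import *
import pickle
S=pickle.load(open("w2.pkl","rb"));w=S["wrist"];st=r.get_state()
M=R.from_quat(st["eef_rot"]).as_matrix();t=st["tool_pos"]
def pl(uv,P,n=A):
    o,d=ray(w,*uv);return o+d*((P-o)@n)/(d@n)
m=np.array([.539,.1721,.1177])
for uv,h in [((327.5,199.7),.009),((229,194.5),-.003),((425.8,196.2),-.003)]:
    P=pl(uv,m+h*A);print("top",P.round(4),"in tool",(M.T@(P-t)).round(4))
    for sc,q in(("scene",(375,229.5)),("side",(296.6,160.6))):
        if h>0: print(sc,tri(w,(327.5,198),S[sc],q))
E
```

```text
top [0.5377 0.1653 0.1239] in tool [-0.0046 -0.001   0.121 ]
scene (array([0.53808795, 0.17006869, 0.11482965]), np.float64(6.851725735456433e-05))
side (array([0.53770875, 0.16713885, 0.12294077]), np.float64(0.0003359617261361097))
top [0.4564 0.179  0.1143] in tool [-0.0038 -0.0831  0.133 ]
top [0.62   0.1662 0.1144] in tool [-0.0044  0.081   0.133 ]
```

```bash
python3 -m pendant '[0,-0.01,0,0.2,0,0,0, 0,-0.02,0,0.4,0,0,0.006, 0,-0.035,-0.007,0.6,0,0,0.006, 0,-0.035,-0.007,0.72,0,0,0.006, 0,-0.035,-0.007,0.72,0,0,0.006]'
python3 -m pendant '[0,0,0,0.013,0,0,0, 0,0,0,0.027,0,0,0, 0,0,0,0.04,0,0,0, 0,0,0,0.053,0,0,0, 0,0,0,0.067,0,0,0, 0,0,0,0.067,0,0,0]'
```

```text
clock: 4.45
tool_pos: [0.5352, 0.1589, 0.1325]
eef_rot: [0.701, 0.646, 0.22, -0.207]
contact_force: [-0.3, 0.1, 0.7]
opening: 0.003
finger_force: 0.0
clock: 5.05
tool_pos: [0.5361, 0.1646, 0.1254]
eef_rot: [0.701, 0.646, 0.221, -0.206]
contact_force: [-0.3, -0.6, 0.1]
opening: 0.007
finger_force: 0.0
```

```bash
python3 -m pendant '[0,0,0,0.01,0,0,0, 0,0,0,0.02,0,0,0, 0,0,0,0.03,0,0,0, 0,0,0,0.03,0,0,0]'
python3 -m pendant '[0,0,0,0.01,0,0,0, 0,0,0,0.02,0,0,0, 0,0,0,0.03,0,0,0, 0,0,0,0.03,0,0,0]'

```

```text
clock: 5.45
tool_pos: [0.537, 0.1665, 0.1225]
eef_rot: [0.702, 0.645, 0.221, -0.206]
contact_force: [-1.7, -6.3, 11.1]
opening: 0.005
finger_force: 6.5
clock: 5.85
tool_pos: [0.5364, 0.1699, 0.1179]
eef_rot: [0.701, 0.646, 0.221, -0.207]
contact_force: [0.2, -0.2, 0.6]
opening: 0.005
finger_force: 0.0
```

```bash
python3 -m pendant '[0,0,0,0.01,0,0,0, 0,0,0,0.02,0,0,0, 0,0,0,0.03,0,0,0, 0,0,0,0.03,0,0,0]'
python3 -m pendant '[0,0,0,0.006,0,0,0, 0,0,0,0.012,0,0,0, 0,0,0,0.012,0,0,0]'

```

```text
clock: 6.25
tool_pos: [0.5369, 0.1722, 0.1145]
eef_rot: [0.701, 0.646, 0.221, -0.206]
contact_force: [-1.0, -1.2, 2.7]
opening: 0.005
finger_force: 1.9
clock: 6.55
tool_pos: [0.5374, 0.1721, 0.1142]
eef_rot: [0.702, 0.645, 0.221, -0.205]
contact_force: [-2.6, -11.3, 17.5]
opening: 0.003
finger_force: 10.8
```

```bash
python3 -m pendant '[0,0,0,-0.1,0,0,0, 0,0,0,-0.3,0,0,0, 0.65,0,0,-0.4,0,0,0, 0.65,0,0,-0.4,0,0,0, 0.65,0,0,-0.4,0,0,0, 0.65,0,0,-0.4,0,0,0]'
python3 - <<'E'
from go import *
w=r.snapshot("wrist");st=r.get_state();M=R.from_quat(st["eef_rot"]).as_matrix();t=st["tool_pos"]
x=w["img"][:,:,::-1];cv2.imwrite("pics/w3.png",x)
b=cv2.cvtColor(w["img"],cv2.COLOR_RGB2HSV);k=cv2.inRange(b,(100,150,60),(118,255,255))
N,l,s,ce=cv2.connectedComponentsWithStats(k)
P0=np.array([.5374,.1721,.1142])
for i in range(1,N):
    if s[i][4]>400:
        o,d=ray(w,*ce[i]);P=o+d*((P0-o)@A)/(d@A);print(ce[i],s[i],P.round(4),(M.T@(P-t)).round(4))
go(P0-.028*A,"rack")
E
```

```text
clock: 7.15
tool_pos: [0.5336, 0.1395, 0.1612]
eef_rot: [0.701, 0.646, 0.22, -0.207]
contact_force: [-0.8, 0.4, 0.6]
opening: 0.342
finger_force: 0.0
[14.41621984 21.73190349] [   0    0   44   66 1492] [0.3782 0.2745 0.1769] [ 0.1082 -0.1657  0.0583]
[199.57589762 213.3814433 ] [ 169  184   62   60 2813] [0.4576 0.1805 0.1156] [ 0.0018 -0.0788  0.0576]
[331.42984152 213.71511403] [ 304  184   56   59 2587] [0.5389 0.1737 0.1154] [0.0017 0.0028 0.0573]
[462.17622668 212.85452661] [ 431  184   64   59 2894] [0.6192 0.1677 0.1156] [0.0025 0.0834 0.0569]
pos [0.5336 0.1396 0.1612] q [ 0.46  0.89 -0.79  1.97 -0.07  0.36 -0.1 ] F [ 0.2 -0.3  0.1] t 7.2
shift [-0.003  0.011  0.568] turn [-0.003 -0.002 -0.003] dist 0.08527610961560976 deg 0.3871096328336626
```

View pics/w3.png

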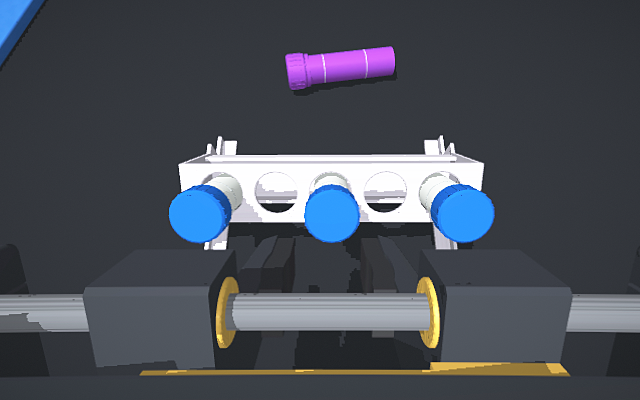

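All three caps are now level, with the middle one at (331,214) matching the spares at (200,213) and (462,213), so it is home. The fingers straddle the middle cap.

```bash
python3 -m pendant '[0.65,0,0.015,0.02,0,0,0, 0.65,0,0.015,0.1,0,0,0, 0.65,0,0.015,0.2,0,0,0, 0.65,0,0.015,0.3,0,0,0, 0.65,0,0.015,0.4,0,0,0, 0.65,0,0.015,0.5,0,0,0, 0.65,0,0.015,0.57,0,0,0, 0.65,0,0.015,0.57,0,0,0]'
python3 -m pendant '[0,0,0,0,0,0,0, 0,0,0,0,0,0,0, 0,0,0,0,0,0,0, 0,0,0,0,0,0,0, 0,0,0,0,0,0,0, 0,0,0,0,0,0,0]' 40
```

```text
clock: 8.0
tool_pos: [0.5393, 0.189, 0.0909]
eef_rot: [0.701, 0.646, 0.22, -0.207]
contact_force: [0.2, 0.8, 0.3]
opening: 0.653
finger_force: 0.0
clock: 8.6
tool_pos: [0.5405, 0.1874, 0.0924]
eef_rot: [0.701, 0.646, 0.221, -0.206]
contact_force: [-0.6, -3.4, 5.1]
opening: 0.381
finger_force: 40.0
```

```bash
python3 -m pendant '[0,0,0,-0.03,0,0,0, 0,0,0,-0.08,0,0,0, 0,0,0,-0.16,0,0,0, 0,0,0,-0.24,0,0,0, 0,0,0,-0.32,0,0,0, 0,0,0,-0.4,0,0,0, 0,0,0,-0.48,0,0,0, 0,0,0,-0.56,0,0,0, 0,0,0,-0.65,0,0,0, 0,0,0,-0.72,0,0,0, 0,0,0,-0.8,0,0,0, 0,0,0,-0.8,0,0,0]'
python3 - <<'E'
from h import *
import pickle
s={n:r.snapshot(n) for n in("scene","side")};pickle.dump(s,open("w4.pkl","wb"))
cv2.imwrite("pics/w4.png",np.hstack([cv2.resize(s["scene"]["img"][130:330,290:490,::-1],(400,400)),cv2.resize(s["side"]["img"][60:260,200:400,::-1],(400,400))]))
E
python3 go.py 0.5 -0.1 0.32 down; python3 go.py 0.53 0.04 0.28 down
```

```text
clock: 9.8
tool_pos: [0.5358, 0.1178, 0.1912]
eef_rot: [0.702, 0.645, 0.221, -0.205]
contact_force: [0.0, 0.0, -0.4]
opening: 0.379
finger_force: 40.0
pos [0.535  0.1187 0.1902] q [ 0.51  0.85 -0.81  1.94 -0.07  0.44 -0.09] F [-0.7  0.2 -0.8] t 9.9
shift [-0.705 -0.118 -1.555] turn [-0.002 -0.391 -0.002] dist 0.25667802864369693 deg 35.18468789147443
pos [0.535  0.1187 0.1902] q [ 0.51  0.85 -0.81  1.94 -0.07  0.44 -0.09] F [-0.7  0.2 -0.8] t 9.9
shift [-0.085  0.007 -0.792] turn [-0.002 -0.391 -0.002] dist 0.11946559207002448 deg 35.18468789147443
```

View pics/w4.png

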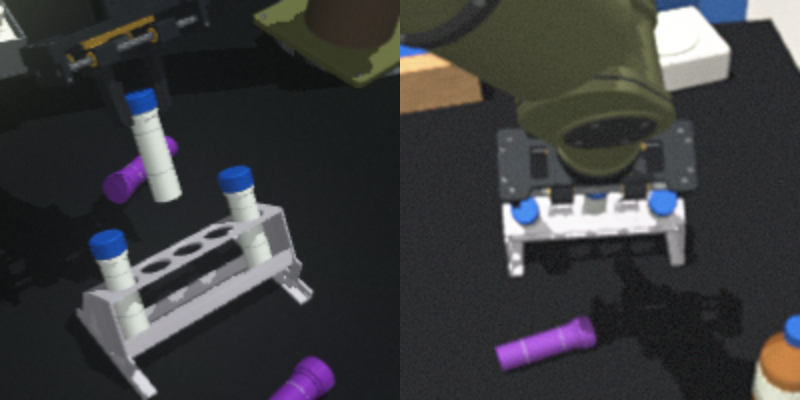

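The tube hangs straight below the fingers, clear of the rack, at (155,150) in the left crop. Its cap is home and both spares are still in place. Next I'll carry it to the box.

```bash
python3 -m pendant '[0,-0.01,0,-0.13,0,-0.04,0, 0,-0.02,0,-0.26,0,-0.08,0, 0,-0.03,0,-0.4,0,-0.13,0, 0,-0.05,0,-0.53,0,-0.19,0, 0,-0.07,0,-0.66,0,-0.25,0, 0,-0.085,0.007,-0.79,0,-0.31,0, 0,-0.085,0.007,-0.79,-0.002,-0.37,0, 0,-0.085,0.007,-0.79,-0.002,-0.391,-0.002, 0,-0.085,0.007,-0.79,-0.002,-0.391,-0.002]'
python3 go.py 0.488 -0.326 0.28 down
```

```text
clock: 10.8
tool_pos: [0.5295, 0.0432, 0.2794]
eef_rot: [0.733, 0.681, -0.0, -0.001]
contact_force: [-0.1, 1.0, -1.1]
opening: 0.381
finger_force: 40.0
pos [0.5295 0.0432 0.2794] q [ 0.07  0.53 -0.38  1.79  0.24  0.87 -0.49] F [-0.1  1.  -1.1] t 10.8
shift [-2.475 -0.094 -0.005] turn [-0.001 -0.     0.003] dist 0.37155631750418083 deg 0.3045009105331261
```

```bash
python3 -m pendant '[0,-0.15,-0.01,0,0,0,0, 0,-0.35,-0.02,0,0,0,0, 0,-0.55,-0.02,0,0,0,0, 0,-0.75,-0.03,0,0,0,0, 0,-0.95,-0.03,0,0,0,0, 0,-0.95,-0.03,0,0,0,0]'
python3 -m pendant '[0,-0.15,-0.01,0,0,0,0, 0,-0.35,-0.02,0,0,0,0, 0,-0.55,-0.02,0,0,0,0, 0,-0.75,-0.03,0,0,0,0, 0,-0.95,-0.03,0,0,0,0, 0,-0.95,-0.03,0,0,0,0]'
python3 go.py 0.488 -0.326 0.23 down
```

```text
clock: 11.4
tool_pos: [0.5127, -0.1075, 0.2785]
eef_rot: [0.738, 0.675, -0.002, -0.0]
contact_force: [0.4, -0.9, -0.3]
opening: 0.38
finger_force: 40.0
clock: 12.0
tool_pos: [0.4968, -0.2483, 0.2786]
eef_rot: [0.737, 0.676, -0.001, -0.0]
contact_force: [-0.2, 0.6, -0.7]
opening: 0.382
finger_force: 40.0
pos [ 0.4968 -0.2483  0.2786] q [ 0.61  0.56 -0.38  1.72  0.25  0.91  0.04] F [-0.2  0.6 -0.7] t 12.0
shift [-0.521 -0.013  0.325] turn [-0.001  0.001 -0.005] dist 0.09209395762320884 deg 0.48790521984950197
```

```bash
python3 -m pendant '[0,-0.15,0,0,0,0,0, 0,-0.35,-0.01,0.1,0,0,0, 0,-0.52,-0.013,0.3,-0.001,0.001,-0.005, 0,-0.52,-0.013,0.5,-0.001,0.001,-0.005, 0,-0.52,-0.013,0.65,-0.001,0.001,-0.005, 0,-0.52,-0.013,0.65,-0.001,0.001,-0.005]'
python3 go.py 0.488 -0.326 0.18 down
python3 - <<'E'
from h import *
import pickle
s={n:r.snapshot(n) for n in("scene","wrist")};pickle.dump(s,open("w5.pkl","wb"))
st=r.get_state();M=R.from_quat(st["eef_rot"]).as_matrix();t=st["tool_pos"]
print("foot proj",[proj(s[n],t+M[:,2]*.086).round(1) for n in s],"bay top z.062",[proj(s[n],[.488,-.328,.062]).round(1) for n in s])
cv2.imwrite("pics/w5.png",np.hstack([cv2.resize(s["scene"]["img"][75:175,230:330,::-1],(400,400),interpolation=cv2.INTER_CUBIC),cv2.resize(s["wrist"]["img"][50:250,220:420,::-1],(400,400))]))
E
```

```text
clock: 12.6
tool_pos: [0.4882, -0.3187, 0.1788]
eef_rot: [0.732, 0.682, 0.0, -0.004]
contact_force: [-0.8, 1.0, -0.6]
opening: 0.385
finger_force: 40.0
pos [ 0.4882 -0.3187  0.1788] q [ 0.7   0.73 -0.34  1.74  0.33  0.74  0.12] F [-0.8  1.  -0.6] t 12.6
shift [-0.049  0.002 -0.008] turn [-0.003 -0.004  0.005] dist 0.0073933275632262875 deg 0.6656946378158606
foot proj [array([267.9, 124.8]), array([328.8, 205.4])] bay top z.062 [array([268.1, 133.2]), array([325.9, 203.9])]
```

View pics/w5.png

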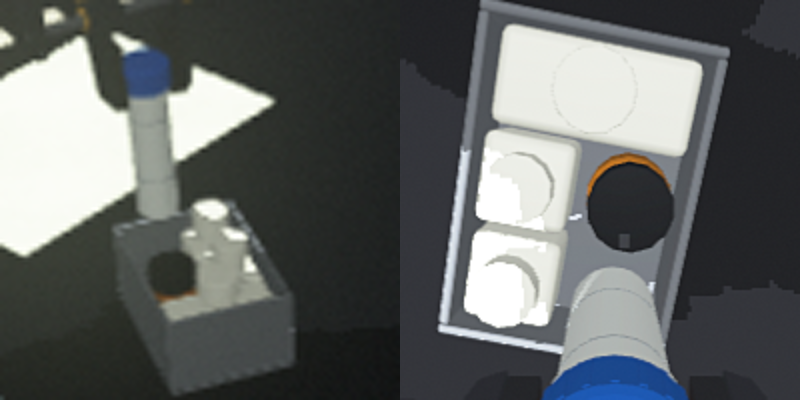

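The left (scene) crop shows the tube over the free bay with its foot at (158,210). In the right (wrist) crop the foot centre is at about x=608 and the rim corners are at (482,2), (728,50) and (440,328).

```bash
python3 - <<'E'
from go import *
import pickle
S=pickle.load(open("w5.pkl","rb"));w=S["wrist"];st=r.get_state();M=R.from_quat(st["eef_rot"]).as_matrix();t=st["tool_pos"]
a,b,c=[onz(w,*p,.062)[:2] for p in((261,51),(384,75),(240,214))]
print(a,b,c,np.linalg.norm(b-a),np.linalg.norm(c-a))
x=(c-a)/np.linalg.norm(c-a);y=np.array([-x[1],x[0]]);cen=(b+c)/2
print("bay",cen+.04*x+.021*y, "jar",onz(w,220+230/2,50+207/2,.06),cen+.021*y)
zf=t[2]-.086;print("foot(wrist)",onz(w,324,205,zf),"scene",onz(S["scene"],269,125.5,zf),"tcp",t)
print("vertical in scene:",proj(S["scene"],t),proj(S["scene"],t+M[:,2]*.086))
E
```

```text
[ 0.44988543 -0.21186822] [ 0.5368386  -0.23401783] [ 0.41836343 -0.3316194 ] 0.08972992456093573 0.12383046427562593
bay [ 0.48772691 -0.32684663] jar [ 0.49785109 -0.28850103  0.06      ] [ 0.49790922 -0.28816433]
foot(wrist) [ 0.48749576 -0.31897866  0.09617374] scene [ 0.49039939 -0.31459643  0.09617374] tcp [ 0.49071021 -0.31972562  0.18217374]
vertical in scene: [265.3585575   97.29585065] [267.9405472  124.77336775]
```

```bash
python3 -m pendant '[0,-0.055,0,0,-0.003,-0.004,0, 0,-0.055,0,0,-0.003,-0.004,0, 0,-0.055,0,0.08,-0.003,-0.004,0, 0,-0.055,0,0.16,-0.003,-0.004,0, 0,-0.055,0,0.24,-0.003,-0.004,0, 0,-0.055,0,0.3,-0.003,-0.004,0, 0,-0.055,0,0.36,-0.003,-0.004,0, 0,-0.055,0,0.4,-0.003,-0.004,0, 0,-0.055,0,0.44,-0.003,-0.004,0, 0,-0.055,0,0.48,-0.003,-0.004,0, 0,-0.055,0,0.48,-0.003,-0.004,0]'
python3 go.py 0.488 -0.327 0.09 down
```

```text
clock: 13.8
tool_pos: [0.4895, -0.3287, 0.1094]
eef_rot: [0.732, 0.681, -0.0, 0.003]
contact_force: [-0.7, 0.8, -1.2]
opening: 0.382
finger_force: 40.0
pos [ 0.4895 -0.3287  0.1094] q [ 0.67  0.83 -0.28  1.78  0.39  0.58  0.08] F [-0.7  0.8 -1.2] t 13.8
shift [ 0.011 -0.011  0.129] turn [0.003 0.003 0.005] dist 0.019528075945477848 deg 0.5763584336118655
```

```bash
python3 -m pendant '[0,0.005,-0.005,0.02,0,0,0, 0,0.005,-0.005,0.04,0,0,0, 0,0.005,-0.005,0.06,0,0,0, 0,0.005,-0.005,0.08,0,0,0, 0,0.005,-0.005,0.08,0,0,0]'
python3 -m pendant '[0,0,0,0.013,0,0,0, 0,0,0,0.027,0,0,0, 0,0,0,0.027,0,0,0]'
```

```text
clock: 14.3
tool_pos: [0.489, -0.328, 0.0977]
eef_rot: [0.732, 0.681, 0.0, 0.003]
contact_force: [-0.1, -0.2, -0.9]
opening: 0.379
finger_force: 40.0
clock: 14.6
tool_pos: [0.4891, -0.3281, 0.0938]
eef_rot: [0.732, 0.681, 0.0, 0.004]
contact_force: [0.6, -0.0, -1.3]
opening: 0.379
finger_force: 40.0
```

```bash
python3 -m pendant '[0,0,0,0.007,0,0,0, 0,0,0,0.013,0,0,0, 0,0,0,0.013,0,0,0]'
python3 -m pendant '[0,0,0,0.007,0,0,0, 0,0,0,0.013,0,0,0, 0,0,0,0.013,0,0,0]'
```

```text
clock: 14.9
tool_pos: [0.4892, -0.3281, 0.0921]
eef_rot: [0.732, 0.681, 0.0, 0.004]
contact_force: [0.4, 0.2, -0.8]
opening: 0.383
finger_force: 40.0
clock: 15.2
tool_pos: [0.4895, -0.3286, 0.0915]
eef_rot: [0.732, 0.681, 0.0, 0.004]
contact_force: [-0.6, 0.6, 8.2]
opening: 0.377
finger_force: 40.0
```

```bash
python3 -m pendant '[0.42,0,0,-0.004,0,0,0, 0.48,0,0,-0.004,0,0,0, 0.6,0,0,-0.004,0,0,0, 0.7,0,0,-0.004,0,0,0, 0.7,0,0,-0.004,0,0,0, 0.7,0,0,-0.004,0,0,0]'
python3 -m pendant '[0.7,0,0,-0.1,0,0,0, 0.7,0,0,-0.3,0,0,0, 0.7,0,0,-0.5,0,0,0, 0.7,0,0,-0.7,0,0,0, 0.7,0,0,-0.9,0,0,0, 0.7,0,0,-0.98,0,0,0, 0.7,0,0,-0.98,0,0,0]'
python3 - <<'E'
from h import *
s={n:r.snapshot(n) for n in("scene","wrist")}
w=s["wrist"];b=cv2.cvtColor(w["img"],cv2.COLOR_RGB2HSV);k=cv2.inRange(b,(100,150,40),(120,255,255))
N,l,st,ce=cv2.connectedComponentsWithStats(k);i=1+st[1:,4].argmax();print(ce[i],st[i],onz(w,*ce[i],.116))
cv2.imwrite("pics/w6.png",np.hstack([cv2.resize(s["scene"]["img"][75:175,230:330,::-1],(400,400),interpolation=cv2.INTER_CUBIC),cv2.resize(w["img"][:,:,::-1],(400,250)).__class__((400,400,3),np.uint8)*0+cv2.copyMakeBorder(cv2.resize(w["img"][:,:,::-1],(400,250)),0,150,0,0,cv2.BORDER_CONSTANT)]))
E
```

```text
clock: 15.8
tool_pos: [0.4892, -0.3281, 0.0906]
eef_rot: [0.732, 0.681, 0.0, 0.004]
contact_force: [-0.3, 0.3, -0.4]
opening: 0.701
finger_force: 0.0
clock: 16.5
tool_pos: [0.4893, -0.3278, 0.2391]
eef_rot: [0.732, 0.681, 0.001, 0.005]
contact_force: [-0.2, -0.2, -0.3]
opening: 0.7
finger_force: 0.0
[326.98488665 190.3790932 ] [ 305  168   45   46 1588] [ 0.48918364 -0.3270363   0.116     ]
```

View pics/w6.png

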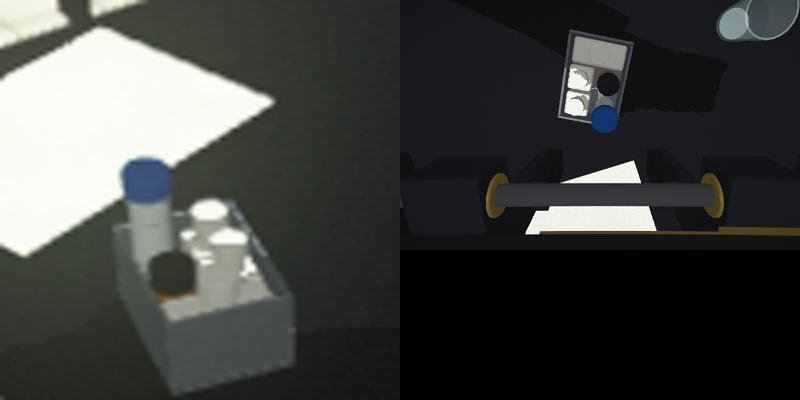

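The tube stands upright in the free bay, with its cap top at about (0.489, -0.327) and the bay at about (0.488, -0.327). The cap is down, the other contents haven't moved, and the gripper is clear. Handing in.

```bash
python3 -c "from plant import r;print(r.finish_job())"
```

```text
the job is handed in; nothing more can be done
None
```

I pressed the cap home with the tube in the rack, then drew the tube out and stood it upright in the free bay; the job is handed in after about 16.5 s of the 54 s allowed, and no verdict came back.

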